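Rake a dropped washer out from under the low shelf of a packing bench

ROBOT

A 7-joint arm with a two-finger parallel gripper is mounted at the origin on the work surface. World frame = base frame: x ahead of the robot, y to its left, z up, the work surface at z = 0. Lengths are in m, angles in rad, forces in N, time in s.
With the tool pointing down it reaches from about 0.425 to 0.875 m from the base axis. Payload 4.7 kg.
Tool frame: the origin (TCP) lies between the finger pads; the fingertips stand 25 mm ahead of it and the grasp point (between the pads) lies 6 mm ahead of it; z points along the fingers, x is the direction in which the jaws open and shut, and the axes are right-handed (so a half turn about z gives the same grasp; the last joint's range is limited). The gripper opens to 85 mm and grips with 20 to 120 N. Pads are 22 mm wide; open, the fingers measure 114 mm over their backs; the gripper's body (76 mm by 85 mm) begins 54 mm behind the grasp point. The pads swing forward as they close: fully open they stand 13 mm farther back than shut.
Start: joints at [-1.251, 0.321, -0.07, 1.45, 0.023, 1.371, -0.057], TCP at [0.196, 0.62, 0.256] pointing down, gripper open.
Joint ranges: [-2.86, 2.86], [-0.3, 2.09], [-1.38, 1.24], [0.06, 2.45], [-1.56, 4.7], [0.09, 2.05], [-2.69, 2.69]. Speed limits (rad/s): [2.57, 2.57, 3.14, 3.14, 3.14, 3.14, 3.14].

INTERFACE

Orientations are given as a rotation vector (axis times angle).
In Python, from bench import manip gives the robot as it stands.
- The arm moves only by the tool step_arm, never from a script. Its argument "increments" is text: rows parted by semicolons, each of 7 numbers parted by spaces: the finger opening in mm, from 0 to 85.4, then the shift along the world's x, y, z in mm, then the turn, a rotation vector about the world's x, y, z in degrees. A call has 1 to 5 rows; each row shifts and turns the commanded pose from where the row before left it; what a row does not reach is not made up. A row lasts 1/10 s, in which the tool goes at most 50 mm and 8.59 degrees, less where a joint would pass 70% of its speed; a pose out of reach is approached as far as the arm can. A call with a gripper value outside its range is refused whole. The fingers move at their own pace and stop on an object; "grip_force" is the grip in N (left out, the last holds). Time passes only in rows, so rows that do not move let the fingers close. It gives the time, the measured TCP pose, the force and the opening at its end, in the units of the state.
- manip.read_state(): the state, without advancing time (a new reading comes with each control period).
- manip.camera(name): name is "scene" or "side" or "wrist"; returns a dict with "pixels" (400x640x3 uint8, blue, green, red), "fx", "fy", "cx", "cy" (pixels), "eye" and "orientation" of the camera in the world; the wrist camera has in their place "mount" (4x4, takes a point from camera to tool coordinates, whose origin is the TCP and whose axes are the tool frame's). Camera axes: x right, y down, z forward; pixel columns grow to the right and rows downward; lengths in m; the calibration is good to about 2 mm. The wrist camera is an equidistant fisheye: a pixel r from the principal point sees the ray r / f radians off the axis. A picture is of the moment at which its call begins: read the wrist's pose just before it. There is no depth.
- manip.finish_job(): hands the job in, once; it reports no verdict.
The state is a dict: "clock": time; "qpos": joint angles; "qvel": joint speeds; "joint_efforts": joint torques, N m; "tcp_pos": TCP position; "tcp_rot": TCP orientation; "wrist_force": force on the tool from outside, world axes, zero at the start; "torque": the same for the moment, N m; "grip_width": opening from 0.0 (shut) to 1.0 (fully open).
Only numpy, scipy, OpenCV 4.12 (cv2) and the standard library are available. Lean on these libraries where they do the work, as an engineer would, in place of code of your own. Each camera call takes 0.05 s, during which the arm holds its last target. There are 200 camera calls.

TASK

A brass washer has slid to the back of the low clear shelf on the packing bench. Take the flat steel rake from the cardboard mailer by its red grip, get its side hook behind the washer without ramming the shelf's back wall, and with the blade pressed lightly on the bench (about 8 N, so that the thin washer cannot slip beneath it) drag the washer, with the rake alone, out into the yellow-taped rectangle before the shelf. Leave the rake lying flat on the bench, right out from under the shelf, and do not disturb the blue cap under the shelf or anything else.

Things in the scene. Friction and masses are not known exactly. Their poses are not given: they have to be found in the camera images.
- riser: Low fixed shelf: clear top plate 300 (y) x 160 (x) x 8 mm on grey side and back walls, 38 mm high overall, fixed to the bench. Origin: on the bench under the plate's centre. +x points from the open front to the back wall, y along its length. Free height beneath 30 mm. Front edge at x = -80 mm, inner faces of the side walls at y = +-140 mm.
- washer_center (a point): Brass washer, 40 mm outside and 18 mm hole diameter, 6 mm thick, lying flat on the bench beneath the shelf near its back wall: 9 to 20 mm free between its rim and the wall. The point is its centre.
- rake_grip (a point): Centre of the red grip (24 x 24 mm, 46 mm tall from 28 mm below to 18 mm above the point) of the steel rake, about 0.15 kg. +x points along the blade to the hook, z up. The grip is clamped on its post at an unknown height: the point is 45 to 65 mm above the rake's flat underside, so feel for the bench. It starts lying flat on a fixed cardboard mailer 19 to 35 mm high.
- washer: The whole brass washer; origin at the centre of its underside.
- cap: Blue plastic bottle cap, 26 mm in diameter, 12 mm high, standing beneath the shelf about 110 to 120 mm to the +y side of the shelf's origin. To be left alone.
- label_roll: Roll of paper labels, 64 mm in diameter, 50 mm high, standing on the shelf's plate towards its -y end. To be left alone.
- scanner: Black and grey hand scanner, about 150 x 45 x 40 mm, lying on the bench. To be left alone.
- riser_back (a point): Middle of the inner face of the shelf's rigid back wall, 70 mm to +x of the shelf's origin, 15 mm above the bench. Same axes as the shelf.
- tape_mid (a point): Centre of the yellow-taped rectangle, painted flat on the bench before the shelf (135 mm to -x of the shelf's origin). Same axes as the shelf. Inside of the tape: 80 mm in x, 270 mm in y.
- rake_blade (a point): A point fixed to the red grip, 190 mm ahead (+x) of the grip's centre at the same height, so above the rake's hook. Below it: foot plate 50 (x) x 44 (y) x 4 mm under the grip; straight blade 14 mm wide, 4 mm thick, from the foot to 197 mm ahead; hook bar 8 mm high at 190 to 197 mm ahead, from 7 mm to -y to 40 mm to +y of the blade's centre line: it juts to +y only.
Mind the look-alikes: they are no part of the job. What is meant by the part that bears rake_grip is not purple, and is the smaller of those in its own colour.

How it is judged:
On the way, in this order (a step that is already met when the one before it is completed fails the run):
1. the rake is lifted clear of the mailer (contact force between rake and mailer below 0.05 N and distance of rake_grip from where it was at the start of the episode above 0.03 m), for 0.2 s.
2. the hook is behind the washer under the shelf and the blade is pressed on the bench with 4 to 15 N (x of washer_center in the frame of rake_blade between -0.045 and -0.015 m and y of washer_center in the frame of rake_blade between 0 and 0.042 m and x of washer_center in the frame of riser above -0.06 m and contact force between rake and bench between 4 and 15 N), for 0.3 s.
3. the washer is dragged right out from under the shelf with the rake still pressed on the bench with 4 to 15 N (x of washer_center in the frame of riser below -0.1 m and contact force between rake and bench between 4 and 15 N), for 0.15 s.
At the end, for the whole second after the job is handed in: The washer lies flat and at rest on the bench inside the yellow-taped rectangle (its centre 110 to 160 mm before the shelf's origin and within 120 mm to either side); the rake lies flat and at rest on the bench, bearing on it, wholly out from under the shelf (x of washer_center in the frame of riser between -0.16 and -0.11 m and y of washer_center in the frame of riser between -0.12 and 0.12 m and height (world z) of washer_center below 0.008 m and angle between washer's own z axis and vertical below 0.1 rad and linear speed of each of washer, rake below 0.01 m/s and x of rake_blade in the frame of riser below -0.088 m and angle between rake_grip's own z axis and vertical below 0.08 rad and contact force between rake and bench above 0.5 N and height (world z) of rake_grip below 0.07 m); the robot touches nothing.
It fails at once if the rake strikes or presses the shelf with more than 25 N (contact force between rake and riser above 25 N).
It fails at once if the rake is pressed on the bench with more than 30 N (contact force between rake and bench above 30 N).
It fails at once if the fingers touch the washer instead of the rake doing it (contact force between the fingers and washer above 0.3 N).
It fails at once if the arm pushes on the shelf (contact force between the arm and riser above 8 N).
It fails at once if a bystander is moved more than 20 mm (distance of any of cap, label_roll, scanner, tape_roll, stapler, mug, parcel from where it was at the start of the episode above 0.02 m).
It also fails if it takes over 72 s, if anything falls off the work surface, if the arm or the gripper's body presses on something with over 40 N, if the wrist force passes 120 N, or if a joint passes its speed limit or range.

## Working session

There is one attempt and no reset: what is moved stays moved. The work goes in short steps, Python scripts to look and compute and a tool call to move; the robot and the scene stay as the last step left them, time stands still between calls to the robot, and variables do not carry over. Pictures are saved under pics/ and viewed, about 8 in all and at most 12, crops included, and the job is handed in when it is done.

Besides the shell and the picture viewer there is one more tool, called after "Call:" as name(argument=value, ...) on one line, values as JSON. step_arm: Moves the arm, as the interface text tells. Its arguments: {"type":"object","properties":{"increments":{"type":"string"},"grip_force":{"type":"number"}},"required":["increments"]}

```bash
mkdir -p pics; ls; cat > h.py <<'E'
import numpy as np, cv2
from scipy.spatial.transform import Rotation as R
from bench import manip
def Rm(o):
    o=np.array(o,float)
    if o.shape==(3,3): return o
    return R.from_rotvec(o).as_matrix() if o.size==3 else R.from_quat(o).as_matrix()
def ray(c,u,v,st=None):
    if 'mount' in c:
        M=np.array(c['mount']); x=(u-c['cx'])/c['fx']; y=(v-c['cy'])/c['fy']; r=np.hypot(x,y)+1e-12
        d=np.array([x/r*np.sin(r),y/r*np.sin(r),np.cos(r)])
        T=Rm(st['tcp_rot']); return np.array(st['tcp_pos'])+T@M[:3,3], T@M[:3,:3]@d
    d=Rm(c['orientation'])@np.array([(u-c['cx'])/c['fx'],(v-c['cy'])/c['fy'],1]); return np.array(c['eye']),d
def onz(c,u,v,z,st=None):
    e,d=ray(c,u,v,st); return e+d*(z-e[2])/d[2]
def tri(r):
    A=np.zeros((3,3));b=np.zeros(3)
    for e,d in r:
        d=d/np.linalg.norm(d);P=np.eye(3)-np.outer(d,d);A+=P;b+=P@e
    return np.linalg.solve(A,b)
def proj(c,p,st=None):
    if 'mount' in c:
        M=np.array(c['mount']);q=Rm(st['tcp_rot']).T@(np.array(p)-st['tcp_pos']);q=M[:3,:3].T@(q-M[:3,3])
        t=np.arctan2(np.hypot(q[0],q[1]),q[2]);n=np.hypot(q[0],q[1])+1e-12
        return c['cx']+c['fx']*t*q[0]/n,c['cy']+c['fy']*t*q[1]/n
    q=Rm(c['orientation']).T@(np.array(p)-c['eye']);return c['cx']+c['fx']*q[0]/q[2],c['cy']+c['fy']*q[1]/q[2]
def snap(name,fn=None):
    st=manip.read_state();c=manip.camera(name);c['pixels']=np.ascontiguousarray(c['pixels'])
    if fn: cv2.imwrite('pics/'+fn,c['pixels'])
    return c,st
E
python3 - <<'E'
from h import *
a=[snap(n,n+'0.png') for n in ('scene','side','wrist')]
for c,s in a: print({k:v for k,v in c.items() if k!='pixels'})
print(a[0][1])
cv2.imwrite('pics/a.png',cv2.resize(np.vstack([a[0][0]['pixels'],a[1][0]['pixels']]),None,fx=.75,fy=.75))
E
```

```text
pics
{'fx': 423.97183297042886, 'fy': 423.97183297042886, 'cx': 318.716935038177, 'cy': 196.730747602117, 'eye': array([0.86075972, 0.45796347, 0.88105637]), 'orientation': array([-0.89686296, -2.59114985,  0.98223743])}
{'fx': 465.68894032354126, 'fy': 465.68894032354126, 'cx': 319.26578120700725, 'cy': 198.24265816369743, 'eye': array([ 0.38861051, -0.97439045,  0.92656694]), 'orientation': array([-2.3305996 ,  0.07640255, -0.01892641])}
{'fx': 309.70691628693146, 'fy': 309.70691628693146, 'cx': 315.3217005326334, 'cy': 198.60774680444695, 'mount': array([[ 9.99999103e-01, -1.29619058e-03, -3.36631136e-04,
         6.46996834e-04],
       [ 1.33833432e-03,  9.58285951e-01,  2.85808058e-01,
        -7.37779991e-02],
       [-4.78728253e-05, -2.85808252e-01,  9.58286826e-01,
        -1.17009100e-01],
       [ 0.00000000e+00,  0.00000000e+00,  0.00000000e+00,
         1.00000000e+00]])}
{'clock': 0.0, 'qpos': array([-1.25088653,  0.32183998, -0.07008787,  1.45170504,  0.02262019,
        1.37076672, -0.05691335]), 'qvel': array([-0.00020541, -0.00066509, -0.00024813, -0.0003388 ,  0.0008121 ,
        0.00120132, -0.00031849]), 'joint_efforts': array([-4.27346613e-04, -4.93576491e+01, -3.82461185e-01, -3.14340556e+01,
        1.27908943e-02,  1.09849146e-02,  2.80171901e-05]), 'tcp_pos': array([0.19559309, 0.6193568 , 0.25519736]), 'tcp_rot': array([ 2.53285139e+00,  1.85647758e+00, -2.33367932e-03]), 'wrist_force': array([-0.24634654, -0.04080668, -0.66212247]), 'torque': array([-0.01643786, -0.02888224, -0.00205538]), 'grip_width': 1.0027597269983746}
```

View pics/a.png

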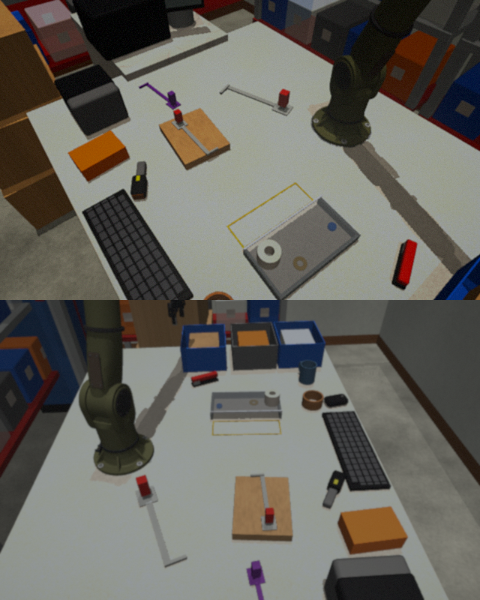

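View pics/wrist0.png

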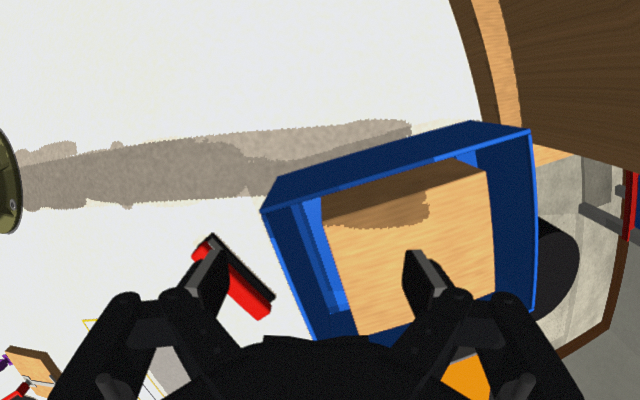

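The scene has three rakes (full-resolution scene pixels): purple at about (228,131), a larger red one lying on the bench at about (378,130), and a smaller red one on the mailer at about (240,157). The one meant is the smaller red one, since it isn't purple, is the smaller of the two red ones, and lies on the mailer. I'll confirm it in a crop and measure at the same time.

```bash
python3 - <<'E'
from h import *
S={n:cv2.imread(f'pics/{n}0.png') for n in('scene','side')}
for n,im in S.items():
    h=cv2.cvtColor(im,cv2.COLOR_BGR2HSV)
    for nm,lo,hi in(('red',(0,150,60),(6,255,255)),('yel',(20,90,60),(33,255,255)),('blue',(100,80,60),(125,255,255)),('brass',(10,50,40),(30,200,255))):
        m=cv2.inRange(h,lo,hi)
        if nm=='red': m|=cv2.inRange(h,(172,150,60),(180,255,255))
        k,l,st,ce=cv2.connectedComponentsWithStats(m)
        print(n,nm,[(s[:5].tolist(),c.round(1).tolist()) for s,c in zip(st[1:],ce[1:]) if 25<s[4]<3000][:14])
def crop(n,x,y,w,h,f): return cv2.resize(S[n][y:y+h,x:x+w],(w*f,h*f),interpolation=cv2.INTER_CUBIC)
a=crop('side',275,110,140,80,5); b=crop('side',300,225,100,100,3); c=crop('scene',200,130,130,100,3)
o=np.zeros((700,700,3),np.uint8);o[:400]=a;o[400:,:300]=b;o[400:,310:]=c
cv2.imwrite('pics/b.png',o[:,:]); 
cv2.imwrite('pics/c.png',crop('scene',290,230,200,170,4))
E
python3 -c "
import cv2;i=cv2.imread('pics/b.png');cv2.imwrite('pics/b.png',cv2.resize(i,(600,600)))"
```

```text
scene red [([8, 0, 63, 75, 701], [39.2, 22.0]), ([80, 0, 12, 13, 38], [85.2, 3.7]), ([257, 0, 63, 19, 493], [285.0, 6.6]), ([338, 24, 107, 62, 437], [394.8, 54.6]), ([65, 69, 53, 21, 261], [87.2, 79.6]), ([373, 119, 13, 10, 88], [379.0, 123.7]), ([506, 118, 34, 24, 155], [520.2, 127.8]), ([232, 146, 11, 17, 102], [237.2, 153.0]), ([570, 156, 70, 45, 421], [606.3, 177.7]), ([531, 320, 25, 60, 849], [542.9, 349.0])]
scene yel [([419, 149, 10, 11, 45], [423.7, 154.4]), ([483, 160, 11, 18, 50], [488.8, 169.2]), ([418, 165, 31, 25, 239], [433.7, 177.6]), ([181, 233, 6, 9, 50], [183.5, 237.2]), ([303, 243, 115, 88, 390], [350.1, 279.9]), ([392, 343, 17, 17, 77], [398.6, 352.3])]
scene blue [([15, 14, 20, 20, 150], [24.3, 22.0]), ([468, 29, 21, 16, 101], [478.2, 37.4]), ([32, 34, 9, 8, 36], [36.3, 38.2]), ([607, 84, 33, 40, 420], [628.0, 106.0]), ([437, 296, 11, 12, 96], [442.3, 301.6]), ([594, 343, 46, 57, 749], [617.6, 380.6])]
scene brass [([359, 3, 6, 12, 33], [361.8, 8.3]), ([275, 11, 64, 17, 123], [307.0, 19.0]), ([392, 20, 12, 17, 54], [397.2, 29.0]), ([103, 37, 10, 11, 35], [107.9, 
[... 819 characters left out ...]
4, 2674], [272.1, 67.1]), ([0, 65, 40, 71, 894], [15.7, 83.9]), ([289, 139, 6, 5, 26], [291.7, 140.9])]
side brass [([113, 0, 36, 38, 689], [130.5, 17.9]), ([315, 39, 45, 24, 929], [336.6, 50.7]), ([252, 43, 40, 20, 740], [271.7, 52.7]), ([431, 46, 209, 201, 1425], [506.5, 86.7]), ([0, 49, 68, 57, 1092], [40.4, 68.9]), ([106, 48, 57, 104, 2028], [129.9, 101.9]), ([302, 53, 6, 6, 31], [304.9, 55.4]), ([549, 107, 60, 75, 208], [576.1, 142.0]), ([403, 120, 29, 27, 631], [416.5, 133.1]), ([333, 133, 10, 7, 35], [337.6, 136.3]), ([124, 156, 23, 18, 96], [135.5, 164.2]), ([282, 159, 94, 22, 411], [327.9, 169.0]), ([607, 182, 28, 34, 63], [619.7, 197.0]), ([134, 187, 70, 46, 1014], [167.8, 214.1])]
```

View pics/b.png

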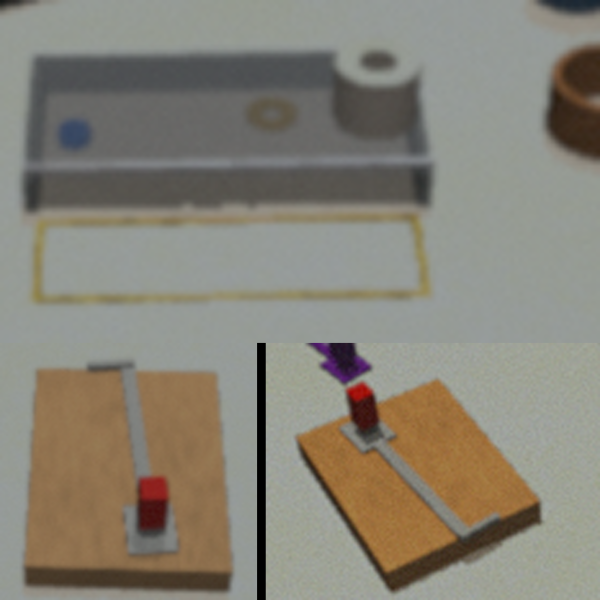

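```bash
python3 -c "
import cv2;i=cv2.imread('pics/c.png');print(i.shape);cv2.imwrite('pics/c.png',cv2.resize(i,(700,595)))"
```

```text
(680, 800, 3)
```

View pics/c.png

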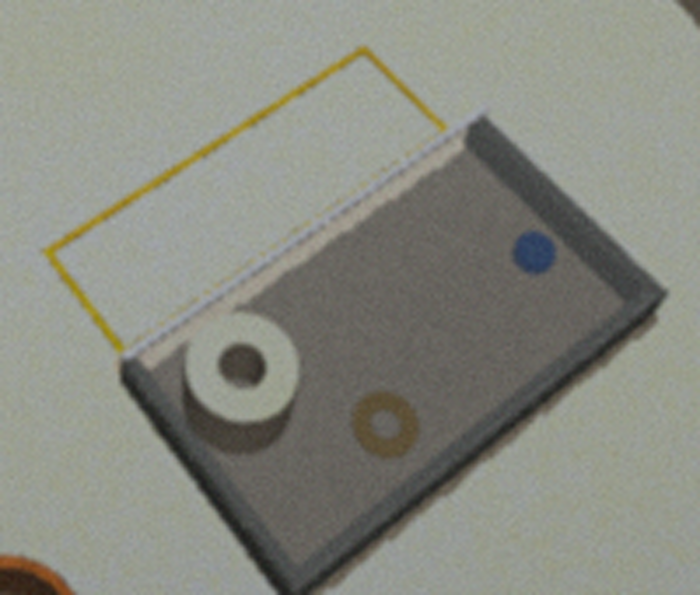

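```bash
python3 - <<'E'
from h import *
cs,_=snap('scene');cd,_=snap('side')
P=lambda x,y:(290+x/3.5,230+y/3.5)
Q=lambda x,y:(275+x/4.2857,110+y/4.2857)
p3=lambda v:np.round(v,4)
print('riser top scene',[p3(onz(cs,*P(*a),.038))[:2] for a in((485,115),(125,357),(293,592),(665,293))])
print('riser top side',[p3(onz(cd,*Q(*a),.038))[:2] for a in((28,163),(432,163),(35,57))])
print('tape scene',[p3(onz(cs,*P(*a),0))[:2] for a in((365,48),(47,250))])
print('tape side',[p3(onz(cd,*Q(*a),0))[:2] for a in((37,221),(416,216),(428,294),(37,299))])
print('washer',p3(onz(cs,*P(386,424),.006)),p3(onz(cd,*Q(271,114),.006)),p3(tri([ray(cs,*P(386,424)),ray(cd,*Q(271,114))])))
print('cap',p3(onz(cs,*P(535,252),.008)),p3(onz(cd,*Q(74,134),.008)))
print('roll top',p3(tri([ray(cs,*P(242,367)),ray(cd,*Q(377,62))])))
# grip
A=lambda x,y:(300+x/2.5714,225+(y-342.9)/2.5714)
B=lambda x,y:(200+(x-265.7)/2.5714,130+(y-342.9)/2.5714)
g=tri([ray(cs,237.2,153.0),ray(cd,359,286.2)]);print('grip ctr',p3(g))
t=tri([ray(cs,*B(360,392)),ray(cd,*A(153,484))]);print('grip top ctr',p3(t))
k=tri([ray(cs,*B(466,533)),ray(cd,*A(128,367))]);print('blade end',p3(k))
k2=tri([ray(cs,*B(497,518)),ray(cd,*A(90,367))]);print('hook end',p3(k2))
f=tri([ray(cs,*B(368,436)),ray(cd,*A(150,530))]);print('foot ctr',p3(f))
m=[tri([ray(cs,*B(*a)),ray(cd,*A(*b))]) for a,b in(((298,437),(30,570)),)]
for a,b in (((297,438),(230,571)),((391,576),(216,373)),((540,502),(37,370)),((437,380),(26,570))): print('mailer',p3(tri([ray(cs,*B(*a)),ray(cd,*A(*b))])))
E
```

```text
riser top scene [array([0.3289, 0.1907]), array([0.6222, 0.1733]), array([0.6335, 0.3304]), array([0.3385, 0.3449])]
riser top side [array([0.3332, 0.1929]), array([0.6263, 0.1711]), array([0.339 , 0.3277])]
tape scene [array([0.3303, 0.0865]), array([0.606 , 0.0726])]
tape side [array([0.3372, 0.1725]), array([0.6153, 0.1578]), array([0.6113, 0.0709]), array([0.3367, 0.0856])]
washer [0.5171 0.2909 0.006 ] [0.5197 0.2833 0.006 ] [0.5182 0.2896 0.0026]
cap [0.3625 0.2714 0.008 ] [0.3666 0.2661 0.008 ]
roll top [0.59   0.2336 0.0856]
grip ctr [ 0.5037 -0.3706  0.0778]
grip top ctr [ 0.5045 -0.3667  0.0956]
blade end [ 0.5041 -0.1784  0.0356]
hook end [ 0.4669 -0.1755  0.0352]
foot ctr [ 0.5049 -0.3678  0.0294]
mailer [ 0.5685 -0.4141  0.0294]
mailer [ 0.5916 -0.1849  0.027 ]
mailer [ 0.4146 -0.1703  0.0288]
mailer [ 0.3927 -0.3998  0.0278]
```

Call:
step_arm(increments="85 35 -27 0 0 0 -6.25;85 35 -27 0 0 0 -6.25;85 35 -27 0 0 0 -6.25;85 35 -27 0 0 0 -6.25;85 35 -27 0 0 0 -6.25")

```text
clock: 0.75
tcp_pos: [0.3719, 0.4836, 0.2564]
tcp_rot: [-2.943, -1.1, -0.0]
wrist_force: [-0.8, 0.2, 0.0]
grip_width: 0.997
```

Call:
step_arm(increments="85 35 -27 0 0 0 -6.25;85 35 -27 0 0 0 -6.25;85 35 -27 0 0 0 -6.25;85 35 -27 0 0 0 -6.25;85 35 -27 0 0 0 -6.25")

```text
clock: 1.25
tcp_pos: [0.5468, 0.3486, 0.2564]
tcp_rot: [-3.13, -0.267, -0.0]
wrist_force: [0.3, -0.6, -1.0]
grip_width: 0.996
```

Call:
step_arm(increments="85 4 -44 0 0 0 -6.25;85 4 -44 0 0 0 -6.25;85 4 -44 0 0 0 -6.25;85 4 -44 0 0 0 -6.25;85 4 -44 0 0 0 -6.25")

```text
clock: 1.75
tcp_pos: [0.5656, 0.1281, 0.2564]
tcp_rot: [-3.086, 0.587, -0.0]
wrist_force: [0.1, -0.2, -0.1]
grip_width: 0.997
```

Call:
step_arm(increments="85 4 -44 0 0 0 -6.25;85 4 -44 0 0 0 -6.25;85 4 -44 0 0 0 -6.25;85 -9 -45 0 0 0 -6.25;85 -9 -45 0 0 0 -6.25")

```text
clock: 2.25
tcp_pos: [0.5593, -0.0939, 0.2563]
tcp_rot: [2.814, -1.396, 0.0]
wrist_force: [-0.3, -0.1, 0.5]
grip_width: 0.993
```

Call:
step_arm(increments="85 -9 -45 0 0 0 -6.25;85 -9 -45 0 0 0 -6.25;85 -9 -45 0 0 0 -6.25;85 -9 -45 0 0 0 -6.25;85 0 0 0 0 0 0")

```text
clock: 2.75
tcp_pos: [0.5199, -0.2804, 0.257]
tcp_rot: [2.433, -1.981, 0.004]
wrist_force: [-1.1, -1.1, -0.6]
grip_width: 0.997
```

Call:
step_arm(increments="85 -8 -43 -30 0 0 -6;85 -7 -43 -30 0 0 -5.7;85 0 0 0 0 0 0;85 0 0 0 0 0 0")

```text
clock: 3.15
tcp_pos: [0.5087, -0.3537, 0.1987]
tcp_rot: [2.234, -2.207, -0.003]
wrist_force: [0.0, 0.6, -0.1]
grip_width: 0.992
```

```bash
python3 - <<'E'
from h import *
c,s=snap('wrist','w1.png');print(s['tcp_pos'],s['tcp_rot'])
im=c['pixels'];h=cv2.cvtColor(im,cv2.COLOR_BGR2HSV)
m=cv2.inRange(h,(0,130,50),(8,255,255))|cv2.inRange(h,(172,130,50),(180,255,255))
k,l,st,ce=cv2.connectedComponentsWithStats(m)
print([(a.tolist(),b.round(1)) for a,b in zip(st[1:],ce[1:]) if a[4]>80])
E
```

```text
[ 0.50865925 -0.35368842  0.19868192] [ 2.2341053  -2.2069678  -0.00311599]
[([320, 183, 32, 43, 1254], array([335.1, 204.7]))]
```

View pics/w1.png

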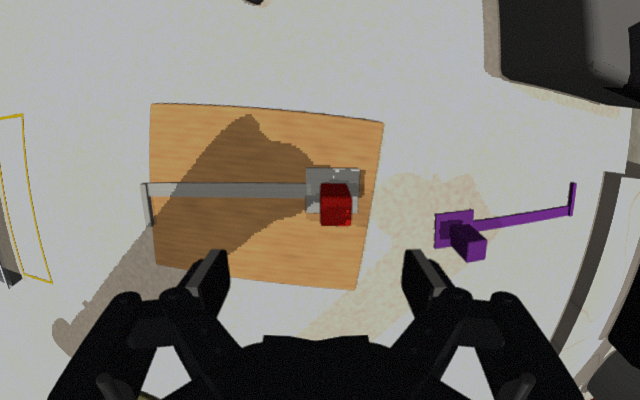

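```bash
python3 - <<'E'
from h import *
c={k:v for k,v in snap('wrist')[0].items()};s=manip.read_state()
p=lambda u,v,z:onz(c,u,v,z,s).round(4)
for z in(.09,.096,.102): print('top',p(335.5,210.5,z))
for z in (.027,.031):
  print(z,'foot',p(305,169,z),p(359,168,z),p(305,214,z),'mid',p(332,191,z),'blade',p(300,190.5,z),p(165,190,z),'hook',p(144,184,z+.004),p(149,227,z+.004))
M=cv2.inRange(cv2.cvtColor(c['pixels'],cv2.COLOR_BGR2HSV),(0,130,110),(8,255,255));ys,xs=np.nonzero(M);print(xs.min(),xs.max(),ys.min(),ys.max(),len(xs))
E
```

```text
top [ 0.5056 -0.3667  0.09  ]
top [ 0.5077 -0.3662  0.096 ]
top [ 0.5097 -0.3658  0.102 ]
0.027 foot [ 0.5255 -0.3408  0.027 ] [ 0.5275 -0.3925  0.027 ] [ 0.48   -0.3411  0.027 ] mid [ 0.5041 -0.3672  0.027 ] blade [ 0.5042 -0.3361  0.027 ] [ 0.5032 -0.1924  0.027 ] hook [ 0.5108 -0.1689  0.031 ] [ 0.4617 -0.1673  0.031 ]
0.031 foot [ 0.5263 -0.3409  0.031 ] [ 0.5282 -0.3919  0.031 ] [ 0.4815 -0.3412  0.031 ] mid [ 0.5052 -0.3669  0.031 ] blade [ 0.5053 -0.3363  0.031 ] [ 0.5043 -0.1946  0.031 ] hook [ 0.5118 -0.1714  0.035 ] [ 0.4634 -0.1699  0.035 ]
323 352 200 227 294
```

Call:
step_arm(increments="85 -4 -13 -20 0 0 -0.5;85 0 0 -35 0 0 0;85 0 0 -35 0 0 0;85 0 0 -25 0 0 0;85 0 0 0 0 0 0")

```text
clock: 3.75
tcp_pos: [0.5054, -0.3627, 0.0821]
tcp_rot: [2.231, -2.212, -0.009]
wrist_force: [-0.2, 0.2, -0.3]
grip_width: 0.995
```

Call:
step_arm(increments="0 0 0 0 0 0 0;0 0 0 0 0 0 0;0 0 0 0 0 0 0;0 0 0 0 0 0 0;0 0 0 0 0 0 0", grip_force=80)

```text
clock: 4.25
tcp_pos: [0.5064, -0.3671, 0.0862]
tcp_rot: [-2.226, 2.216, -0.004]
wrist_force: [0.6, -1.0, 5.4]
grip_width: 0.27
```

Call:
step_arm(increments="0 0 0 0 0 0 0;0 0 0 0 0 0 0;0 0 0 0 0 0 0;0 0 0 0 0 0 0;0 0 0 0 0 0 0")

```text
clock: 4.75
tcp_pos: [0.5065, -0.3671, 0.0862]
tcp_rot: [-2.226, 2.215, -0.004]
wrist_force: [-1.1, 0.4, 6.4]
grip_width: 0.27
```

Call:
step_arm(increments="0 0 0 15 0 0 0;0 0 0 30 0 0 0;0 0 0 30 0 0 0;0 0 0 25 0 0 0;0 0 0 0 0 0 0")

```text
clock: 5.25
tcp_pos: [0.5068, -0.368, 0.189]
tcp_rot: [-2.225, 2.215, -0.01]
wrist_force: [0.3, -0.6, -1.2]
grip_width: 0.27
```

```bash
python3 - <<'E'
from h import *
print(manip.read_state())
c1,s=snap('scene','s2.png');c2,_=snap('side','d2.png')
# project predicted rake pts (level) : grip at tcp-6mm
T=Rm(s['tcp_rot']);g=np.array(s['tcp_pos'])+T@[0,0,.006]
hd=np.array([0,1,0])
for c in(c1,c2):
  print('grip',np.round(proj(c,g)),'bladeTip',np.round(proj(c,g+hd*.197+[0,0,-.046])),'hookend',np.round(proj(c,g+hd*.1935+[-.04,0,-.046])))
a=c1['pixels'];b=c2['pixels']
o=np.hstack([cv2.resize(a[60:210,190:340],(400,400)),cv2.resize(b[160:310,280:430],(400,400))]);cv2.imwrite('pics/e.png',o)
E
```

```text
{'clock': 5.25, 'qpos': array([-0.0935477 ,  0.40187855,  0.86508781,  1.63298514, -0.32074754,
        1.24903076, -0.73325571]), 'qvel': array([ 0.00828061,  0.03557353, -0.02637393,  0.06142896, -0.0152196 ,
       -0.0358346 ,  0.01364979]), 'joint_efforts': array([-7.22319111e-01, -4.01050901e+01,  9.47011203e+00, -2.91898549e+01,
        2.12707033e-02,  4.59270878e-01, -8.35664081e-02]), 'tcp_pos': array([ 0.50684659, -0.36796752,  0.18900354]), 'tcp_rot': array([-2.22518171,  2.21515533, -0.00981633]), 'wrist_force': array([ 0.26820155, -0.62413313, -1.24966198]), 'torque': array([-0.04743137, -0.01475263,  0.02239159]), 'grip_width': 0.2703429268548905}
grip [230. 124.] bladeTip [274. 180.] hookend [287. 172.]
grip [362. 254.] bladeTip [351. 204.] hookend [335. 206.]
```

View pics/e.png

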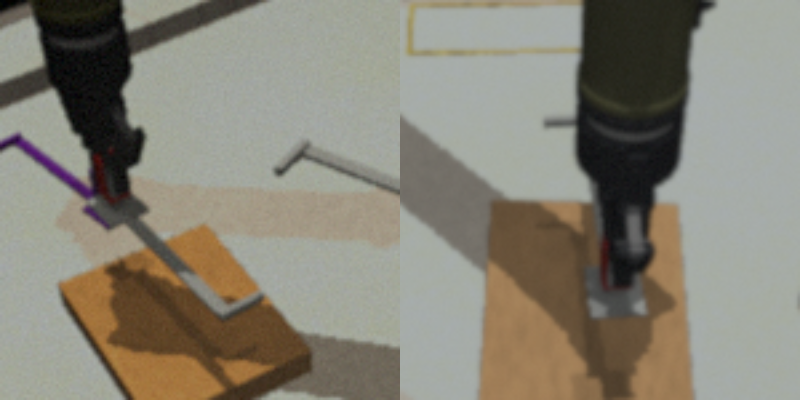

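Call:
step_arm(increments="0 3 39 0 0 0 -0.4;0 3 39 0 0 0 -0.4;0 3 39 0 0 0 -0.4;0 3 39 0 0 0 -0.4;0 3 39 0 0 0 -0.4")

```text
clock: 5.85
tcp_pos: [0.5193, -0.1692, 0.183]
tcp_rot: [2.186, -2.253, -0.004]
wrist_force: [0.1, 0.7, -2.0]
grip_width: 0.273
```

Call:
step_arm(increments="0 3 39 0 0 0 -0.4;0 3 39 0 0 0 -0.4;0 4 41 0 0 0 -0.4;0 0 0 -40 0 0 0;0 0 0 -40 0 0 0")

```text
clock: 6.35
tcp_pos: [0.5305, -0.0497, 0.1032]
tcp_rot: [-2.169, 2.272, 0.001]
wrist_force: [-0.3, -0.4, -2.0]
grip_width: 0.268
```

Call:
step_arm(increments="0 0 0 -25 0 0 0;0 0 0 0 0 0 0;0 0 0 0 0 0 0")

```text
clock: 6.65
tcp_pos: [0.5298, -0.0526, 0.0792]
tcp_rot: [2.162, -2.276, -0.001]
wrist_force: [0.3, 0.3, -1.5]
grip_width: 0.271
```

```bash
python3 - <<'E'
from h import *
c,s=snap('wrist','w3.png');T=Rm(s['tcp_rot']);print(s['clock'],s['tcp_pos'],np.degrees(np.arctan2(T[1,0],T[0,0])),T[:,2],s['wrist_force'],s['torque'])
E
```

```text
6.65 [ 0.52976537 -0.05262447  0.07915118] -92.94536930487777 [-2.30919260e-03 -9.23494800e-04 -9.99996907e-01] [ 0.25042833  0.3144674  -1.4991586 ] [-0.07675874 -0.02698695  0.01484539]
```

View pics/w3.png

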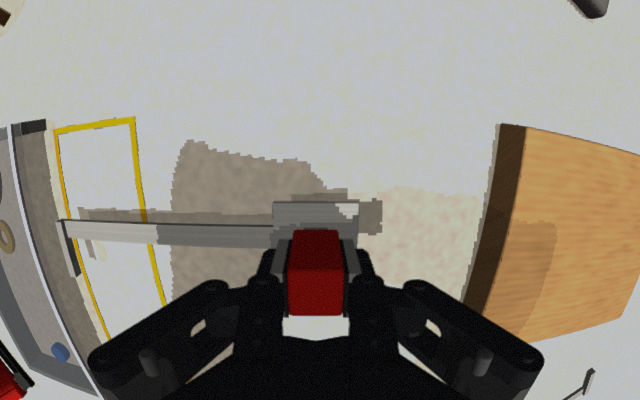

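```bash
python3 - <<'E'
from h import *
c,s=snap('wrist');im=c['pixels']
p=lambda u,v,z:onz(c,u,v,z,s).round(4)
print('tape -y corners near/far',p(134,118,0),p(55,131,0),'on near line',p(164,305,0))
print('washer',p(6,237,.006),'hook ctr/end z.023',p(68,222,.025),p(77,275,.025),'cap',p(61,352,.01))
print('shelf top front -y corner',p(14,125,.038), 'front edge lower',p(50,305,.038),p(85,362,.038))
for n in((.5182,.2896,.006),(.527,.1413,.023)): print(proj(c,n,s))
cv2.imwrite('pics/w3c.png',cv2.resize(im[100:400,0:150],None,fx=2,fy=2,interpolation=cv2.INTER_CUBIC))
E
```

```text
tape -y corners near/far [0.6106 0.073  0.    ] [0.6141 0.1606 0.    ] on near line [0.4558 0.0824 0.    ]
washer [0.5204 0.2819 0.006 ] hook ctr/end z.023 [0.5429 0.1388 0.025 ] [0.4958 0.1488 0.025 ] cap [0.3705 0.2637 0.01  ]
shelf top front -y corner [0.6254 0.1709 0.038 ] front edge lower [0.468  0.1914 0.038 ] [0.4003 0.1814 0.038 ]
(np.float64(3.4973530239515185), np.float64(238.76084598728886))
(np.float64(72.84955997959008), np.float64(239.90693806699537))
```

Call:
step_arm(increments="0 0 0 -8 0 0 0;0 0 0 -4 0 0 0;0 0 0 0 0 0 0;0 0 0 0 0 0 0")

```text
clock: 7.15
tcp_pos: [0.5306, -0.0523, 0.0678]
tcp_rot: [2.164, -2.277, -0.0]
wrist_force: [0.2, -0.0, -1.7]
grip_width: 0.269
```

Call:
step_arm(increments="0 0 0 -3 0 0 0;0 0 0 0 0 0 0;0 0 0 0 0 0 0")

```text
clock: 7.45
tcp_pos: [0.5305, -0.0523, 0.0646]
tcp_rot: [2.164, -2.277, -0.0]
wrist_force: [0.3, 0.4, -2.3]
grip_width: 0.268
```

Call:
step_arm(increments="0 0 0 -3 0 0 0;0 0 0 0 0 0 0;0 0 0 0 0 0 0")

```text
clock: 7.75
tcp_pos: [0.5304, -0.0523, 0.0616]
tcp_rot: [2.164, -2.277, -0.0]
wrist_force: [0.1, 0.5, -0.7]
grip_width: 0.27
```

Call:
step_arm(increments="0 0 0 -2 0 0 0;0 0 0 0 0 0 0;0 0 0 0 0 0 0")

```text
clock: 8.05
tcp_pos: [0.5305, -0.0523, 0.0596]
tcp_rot: [2.164, -2.277, -0.0]
wrist_force: [-0.6, 0.3, 0.2]
grip_width: 0.27
```

```bash
python3 - <<'E'
from h import *
c,s=snap('scene','s4.png');c2,_=snap('side','d4.png')
T=Rm(s['tcp_rot']);print(np.degrees(np.arctan2(T[1,0],T[0,0])),s['tcp_pos'],s['wrist_force'],s['torque'])
a=c['pixels'];b=c2['pixels']
o=np.hstack([cv2.resize(a[200:350,250:400],(400,600)),cv2.resize(b[100:250,300:400],(400,600))])
o=np.hstack([cv2.resize(a[200:320,270:390],(400,400)),cv2.resize(b[120:240,310:430],(400,400))]);cv2.imwrite('pics/f.png',o)
E
```

```text
-92.92197450777749 [ 0.53049238 -0.0523498   0.05963128] [-0.62657634  0.2689923   0.22110243] [-3.64833009e-02  8.87197811e-05  1.27903431e-02]
```

View pics/f.png

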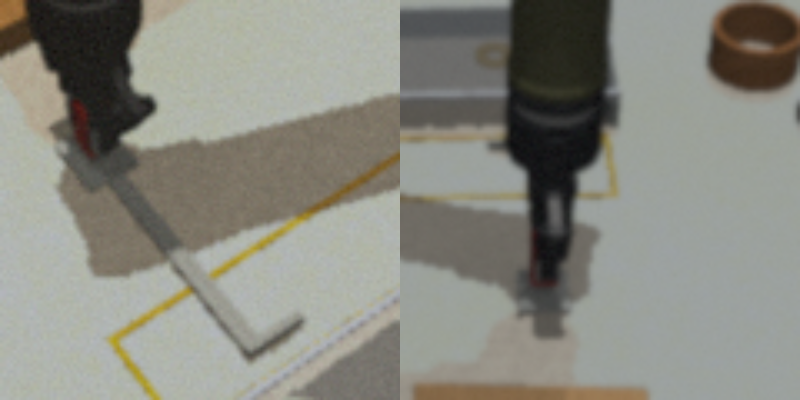

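```bash
python3 - <<'E'
from h import *
c,s=snap('scene');g=np.array(s['tcp_pos'])
p=lambda u,v,z:onz(c,u,v,z).round(4)
D=lambda x,y:(270+x*.3,200+y*.3)
print('hook -y outer corner (bottom z0)',p(*D(253,357),.002),'end outer',p(*D(302,326),.002),'blade mid at',p(*D(215,300),.004),p(*D(120,180),.004))
for yaw in(86.5,87,88):
  a=np.radians(yaw);ex=np.array([np.cos(a),np.sin(a)]);ey=np.array([-ex[1],ex[0]])
  print(yaw,'pred',g[:2]+.197*ex-.007*ey,g[:2]+.197*ex+.04*ey)
E
```

```text
hook -y outer corner (bottom z0) [0.5399 0.1437 0.002 ] end outer [0.4985 0.147  0.002 ] blade mid at [0.5334 0.0956 0.004 ] [ 0.5255 -0.0245  0.004 ]
86.5 pred [0.5495861  0.14386501] [0.50267376 0.14673429]
87 pred [0.54787318 0.14402346] [0.50093759 0.14648325]
88 pred [0.54444353 0.14429549] [0.49747216 0.14593577]
```

Call:
step_arm(increments="0 0 0 -1 0 0 0;0 0 0 0 0 0 0;0 0 0 0 0 0 0")

```text
clock: 8.5
tcp_pos: [0.5305, -0.0523, 0.0587]
tcp_rot: [2.164, -2.277, -0.0]
wrist_force: [-0.1, -0.9, -1.2]
grip_width: 0.27
```

Call:
step_arm(increments="0 0 0 -1 0 0 0;0 0 0 0 0 0 0;0 0 0 0 0 0 0")

```text
clock: 8.8
tcp_pos: [0.5305, -0.0523, 0.0577]
tcp_rot: [2.164, -2.277, -0.0]
wrist_force: [0.3, 0.5, -1.9]
grip_width: 0.265
```

Call:
step_arm(increments="0 0 0 -1 0 0 0;0 0 0 0 0 0 0;0 0 0 0 0 0 0")

```text
clock: 9.1
tcp_pos: [0.5305, -0.0523, 0.0567]
tcp_rot: [2.164, -2.277, -0.0]
wrist_force: [-1.2, 0.3, -1.6]
grip_width: 0.268
```

Call:
step_arm(increments="0 0 0 -1 0 0 0;0 0 0 0 0 0 0;0 0 0 0 0 0 0")

```text
clock: 9.4
tcp_pos: [0.5305, -0.0523, 0.0557]
tcp_rot: [2.164, -2.277, -0.0]
wrist_force: [-0.1, -0.7, -0.8]
grip_width: 0.269
```

Call:
step_arm(increments="0 0 0 -1 0 0 0;0 0 0 0 0 0 0;0 0 0 0 0 0 0")

```text
clock: 9.7
tcp_pos: [0.5305, -0.0523, 0.0547]
tcp_rot: [2.164, -2.277, -0.0]
wrist_force: [0.3, -0.4, -1.3]
grip_width: 0.27
```

Call:
step_arm(increments="0 0 0 -1 0 0 0;0 0 0 0 0 0 0;0 0 0 0 0 0 0")

```text
clock: 10.0
tcp_pos: [0.5306, -0.0523, 0.0537]
tcp_rot: [2.164, -2.277, 0.0]
wrist_force: [-0.6, 0.4, -0.4]
grip_width: 0.267
```

Call:
step_arm(increments="0 0 0 -1 0 0 0;0 0 0 0 0 0 0;0 0 0 0 0 0 0")

```text
clock: 10.3
tcp_pos: [0.5306, -0.0524, 0.0536]
tcp_rot: [-2.164, 2.277, 0.001]
wrist_force: [-2.7, 0.4, 8.2]
grip_width: 0.266
```

Call:
step_arm(increments="0 0 0 -1 0 0 0;0 0 0 0 0 0 0;0 0 0 0 0 0 0")

```text
clock: 10.6
tcp_pos: [0.5307, -0.0524, 0.0536]
tcp_rot: [-2.164, 2.277, 0.002]
wrist_force: [-7.1, 0.5, 16.1]
grip_width: 0.267
```

Call:
step_arm(increments="0 0 0 12 0 0 0;0 2.5 0 0 0 0 0;0 1.2 21.5 0 0 0 0;0 1.2 21.5 0 0 0 0;0 1.2 21.5 0 0 0 0")

```text
clock: 11.1
tcp_pos: [0.5369, 0.0129, 0.0635]
tcp_rot: [-2.163, 2.278, -0.0]
wrist_force: [0.9, 0.2, -1.1]
grip_width: 0.269
```

Call:
step_arm(increments="0 1.2 21.5 0 0 0 0;0 1.2 21.5 0 0 0 0;0 0 0 0 0 0 0;0 0 0 0 0 0 0")

```text
clock: 11.5
tcp_pos: [0.539, 0.0553, 0.0634]
tcp_rot: [2.165, -2.275, 0.001]
wrist_force: [0.7, 0.1, -1.7]
grip_width: 0.268
```

```bash
python3 - <<'E'
from h import *
c,s=snap('scene','s5.png');c2,_=snap('side','d5.png');c3,_=snap('wrist','w5.png')
print(s['tcp_pos'],s['wrist_force'])
a=c['pixels'];b=c2['pixels']
o=np.hstack([cv2.resize(a[220:400,300:480],(440,440)),cv2.resize(c3['pixels'][100:400,0:240],(352,440))]);cv2.imwrite('pics/g.png',o)
E
```

```text
[0.5390328  0.05527628 0.0634204 ] [ 0.6619912   0.05889754 -1.68250045]
```

View pics/g.png

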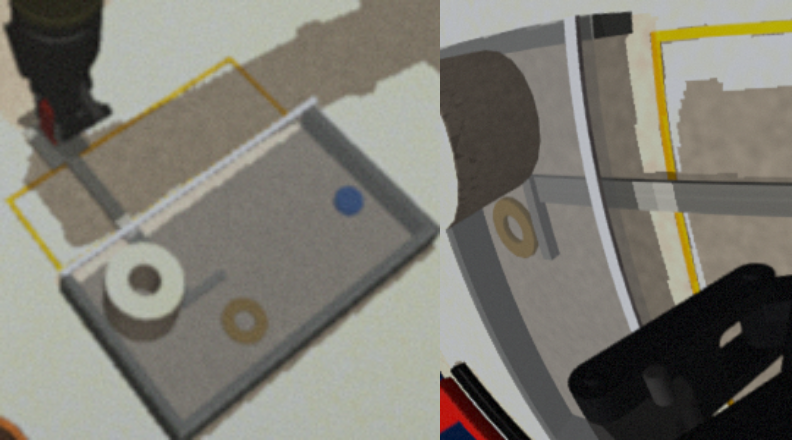

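```bash
python3 - <<'E'
from h import *
c,s=snap('wrist');c1,_=snap('scene')
W=lambda x,y:((x-440)/1.4667,100+y/1.4667)
G=lambda x,y:(300+x/2.444,220+y/2.444)
im=c['pixels'];h=cv2.cvtColor(im,cv2.COLOR_BGR2HSV)
def big(m,lo,hi):
    k,l,st,ce=cv2.connectedComponentsWithStats(m);return [(a.tolist(),b.round(1).tolist()) for a,b in zip(st[1:],ce[1:]) if lo<a[4]<hi]
m=cv2.inRange(h,(12,90,60),(28,255,230));m[:,:20]=0
print(big(m[:320,:110],60,2000))
print('washer wrist',onz(c,*W(515.5,228),.005,s).round(4),'scene',onz(c1,*G(244,321),.006).round(4))
print('hook end bottom-outer wrist',onz(c,*W(547,258),.010,s).round(4),' scene end top',onz(c1,*G(222,275),.018).round(4))
print('wall base inner',[onz(c,*W(*q),.0,s).round(4) for q in((470,300),(500,345),(540,390))])
E
```

```text
[([37, 236, 27, 39, 415], [49.9, 255.2])]
washer wrist [0.5195 0.2865 0.005 ] scene [0.5181 0.2906 0.006 ]
hook end bottom-outer wrist [0.504  0.2591 0.01  ]  scene end top [0.509  0.2526 0.018 ]
wall base inner [array([0.4488, 0.3986, 0.    ]), array([0.4071, 0.3852, 0.    ]), array([0.3639, 0.3613, 0.    ])]
```

Call:
step_arm(increments="0 1.2 21 0 0 0 0;0 1.2 21 0 0 0 0;0 1 16 0 0 0 0;0 0 3 0 0 0 0;0 0 0 0 0 0 0")

```text
clock: 12.25
tcp_pos: [0.5424, 0.1161, 0.0636]
tcp_rot: [2.165, -2.276, 0.0]
wrist_force: [0.0, -1.0, -1.5]
grip_width: 0.271
```

Call:
step_arm(increments="0 0 2 0 0 0 0;0 0 0 0 0 0 0;0 0 0 0 0 0 0")

```text
clock: 12.55
tcp_pos: [0.5425, 0.1173, 0.0637]
tcp_rot: [2.163, -2.278, 0.0]
wrist_force: [-0.1, 0.2, -1.3]
grip_width: 0.268
```

Call:
step_arm(increments="0 0 1.5 0 0 0 0;0 0 0 0 0 0 0;0 0 0 0 0 0 0")

```text
clock: 12.85
tcp_pos: [0.5425, 0.1197, 0.0637]
tcp_rot: [2.164, -2.277, 0.0]
wrist_force: [0.3, -0.0, -1.4]
grip_width: 0.276
```

Call:
step_arm(increments="0 0 1.5 0 0 0 0;0 0 0 0 0 0 0;0 0 0 0 0 0 0")

```text
clock: 13.15
tcp_pos: [0.5424, 0.1213, 0.0637]
tcp_rot: [2.164, -2.277, 0.0]
wrist_force: [-0.4, 0.1, -1.4]
grip_width: 0.266
```

Call:
step_arm(increments="0 0 1.5 0 0 0 0;0 0 0 0 0 0 0;0 0 0 0 0 0 0")

```text
clock: 13.45
tcp_pos: [0.5424, 0.1228, 0.0637]
tcp_rot: [2.164, -2.277, -0.0]
wrist_force: [0.1, 0.4, -1.8]
grip_width: 0.267
```

Call:
step_arm(increments="0 0 1 0 0 0 0;0 0 0 0 0 0 0;0 0 0 0 0 0 0")

```text
clock: 13.75
tcp_pos: [0.5424, 0.1237, 0.0637]
tcp_rot: [2.164, -2.277, 0.0]
wrist_force: [0.4, -0.5, -0.1]
grip_width: 0.272
```

Call:
step_arm(increments="0 0 1 0 0 0 0;0 0 0 0 0 0 0;0 0 0 0 0 0 0")

```text
clock: 14.05
tcp_pos: [0.5425, 0.1247, 0.0637]
tcp_rot: [2.164, -2.277, 0.0]
wrist_force: [-0.6, 0.1, -0.8]
grip_width: 0.27
```

```bash
python3 - <<'E'
from h import *
c3,s=snap('wrist','w6.png');c,_=snap('scene','s6.png')
print(s['tcp_pos'],s['wrist_force'],s['torque'])
o=np.hstack([cv2.resize(c['pixels'][290:400,340:450],(440,440),interpolation=cv2.INTER_CUBIC),cv2.resize(c3['pixels'][150:350,0:160],(352,440),interpolation=cv2.INTER_CUBIC)]);cv2.imwrite('pics/i.png',o)
E
```

```text
[0.5424661  0.12472008 0.06371844] [-0.6214851   0.11692042 -0.84597951] [-0.01143305  0.02150998  0.03030833]
```

View pics/i.png

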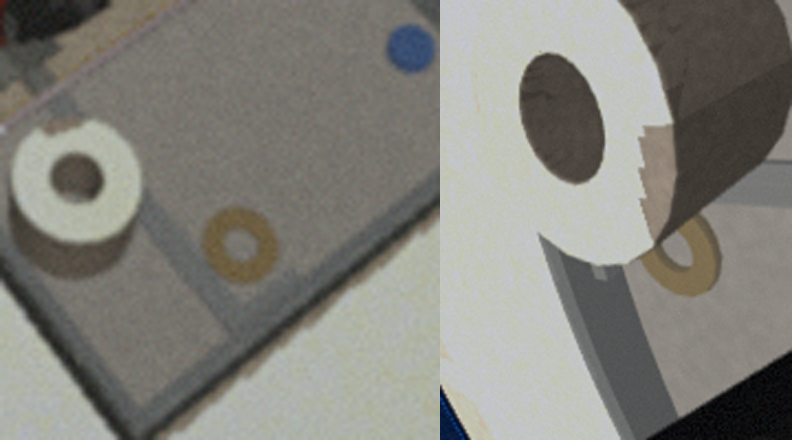

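Call:
step_arm(increments="0 0 0 -5 0 0 0;0 0 0 -4 0 0 0;0 0 0 0 0 0 0;0 0 0 0 0 0 0")

```text
clock: 14.55
tcp_pos: [0.5423, 0.1246, 0.0544]
tcp_rot: [2.164, -2.277, -0.0]
wrist_force: [0.5, 0.3, -2.4]
grip_width: 0.269
```

Call:
step_arm(increments="0 0 0 -1 0 0 0;0 0 0 0 0 0 0;0 0 0 0 0 0 0")

```text
clock: 14.85
tcp_pos: [0.5424, 0.1247, 0.0537]
tcp_rot: [2.164, -2.277, 0.0]
wrist_force: [0.0, -0.3, -1.6]
grip_width: 0.27
```

Call:
step_arm(increments="0 0 0 -0.5 0 0 0;0 0 0 0 0 0 0;0 0 0 0 0 0 0")

```text
clock: 15.15
tcp_pos: [0.5425, 0.1247, 0.0537]
tcp_rot: [-2.164, 2.277, 0.0]
wrist_force: [-2.7, -0.5, 5.0]
grip_width: 0.268
```

Call:
step_arm(increments="0 0 0 -0.1 0 0 0;0 0 0 0 0 0 0;0 0 0 0 0 0 0;0 0 0 0 0 0 0;0 0 0 0 0 0 0")

```text
clock: 15.65
tcp_pos: [0.5425, 0.1247, 0.0537]
tcp_rot: [-2.164, 2.277, 0.001]
wrist_force: [-2.7, -1.3, 6.1]
grip_width: 0.273
```

```bash
python3 - <<'E'
from h import *
c,s=snap('scene','s7.png');print(s['wrist_force'],s['tcp_pos'])
W=onz(c,400.3,351.1,.006);print(W)
# washer by colour
h=cv2.cvtColor(c['pixels'],cv2.COLOR_BGR2HSV);m=cv2.inRange(h,(10,60,50),(28,255,255))[320:390,370:440]
ys,xs=np.nonzero(m);print(len(xs),(xs.min()+xs.max())/2+370,(ys.min()+ys.max())/2+320)
E
```

```text
[-2.73565427 -1.30404161  6.10901085] [0.54249451 0.12465047 0.05365549]
[0.51702358 0.29081668 0.006     ]
216 400.0 351.0
```

Call:
step_arm(increments="0 -0.2 -4 0 0 0 0;0 -0.2 -4 0 0 0 0;0 -0.2 -4 0 0 0 0;0 -0.2 -4 0 0 0 0")

```text
clock: 16.1
tcp_pos: [0.5424, 0.1092, 0.0537]
tcp_rot: [-2.163, 2.276, -0.0]
wrist_force: [-0.2, 2.9, 4.4]
grip_width: 0.272
```

Call:
step_arm(increments="0 -0.2 -4 0 0 0 0;0 -0.2 -4 0 0 0 0;0 -0.2 -4 0 0 0 0")

```text
clock: 16.4
tcp_pos: [0.5417, 0.0971, 0.0537]
tcp_rot: [-2.163, 2.276, -0.0]
wrist_force: [-1.0, 2.6, 4.7]
grip_width: 0.266
```

Call:
step_arm(increments="0 -0.3 -6 -0.1 0 0 0;0 -0.3 -6 0 0 0 0;0 -0.3 -6 0 0 0 0;0 -0.3 -6 0 0 0 0;0 -0.3 -6 0 0 0 0")

```text
clock: 16.9
tcp_pos: [0.5403, 0.0671, 0.0537]
tcp_rot: [-2.163, 2.276, -0.0]
wrist_force: [0.3, 4.6, 5.9]
grip_width: 0.271
```

```bash
python3 - <<'E'
from h import *
c,s=snap('scene','s8.png');print(s['wrist_force'],s['tcp_pos'])
h=cv2.cvtColor(c['pixels'],cv2.COLOR_BGR2HSV);m=cv2.inRange(h,(10,60,50),(28,255,255))
m[:300]=0
k,l,st,ce=cv2.connectedComponentsWithStats(m)
for a,b in zip(st[1:],ce[1:]):
    if 60<a[4]<600: u,v=a[0]+a[2]/2-.5,a[1]+a[3]/2-.5;print(a,onz(c,u,v,.006))
E
```

```text
[0.28019577 4.55148499 5.89490517] [0.54029506 0.06713484 0.05366151]
[ 43 300  20   8  83] [ 1.0559853 -0.2711305  0.006    ]
[302 300  24  31 116] [0.60991519 0.1152925  0.006     ]
[375 324  17  18 180] [0.51727803 0.23935224 0.006     ]
[272 388  39  12 322] [0.74474989 0.21809619 0.006     ]
```

Call:
step_arm(increments="0 -0.3 -6 0 0 0 0;0 -0.3 -6 0 0 0 0;0 -0.3 -6 0 0 0 0;0 -0.3 -6 0 0 0 0;0 -0.3 -6 0 0 0 0")

```text
clock: 17.45
tcp_pos: [0.5387, 0.0372, 0.0536]
tcp_rot: [-2.163, 2.276, 0.0]
wrist_force: [0.4, 5.2, 6.4]
grip_width: 0.272
```

Call:
step_arm(increments="0 -0.3 -6 0 0 0 0;0 -0.3 -6 0 0 0 0;0 -0.3 -6 0 0 0 0;0 -0.3 -6 0 0 0 0;0 -0.3 -6 0 0 0 0")

```text
clock: 17.95
tcp_pos: [0.5373, 0.0071, 0.0537]
tcp_rot: [-2.163, 2.276, 0.0]
wrist_force: [0.2, 4.1, 6.9]
grip_width: 0.273
```

Call:
step_arm(increments="0 -0.3 -6 0 0 0 0;0 -0.3 -6 0 0 0 0;0 -0.3 -6 0 0 0 0;0 0 0 0 0 0 0;0 0 0 0 0 0 0")

```text
clock: 18.45
tcp_pos: [0.5362, -0.0123, 0.0536]
tcp_rot: [-2.163, 2.278, -0.002]
wrist_force: [0.2, 1.0, 6.6]
grip_width: 0.266
```

```bash
cat > w.py <<'E'
from h import *
for n in('scene','side'):
    c,s=snap(n)
    h=cv2.cvtColor(c['pixels'],cv2.COLOR_BGR2HSV);m=cv2.inRange(h,(10,60,50),(28,255,255))
    k,l,st,ce=cv2.connectedComponentsWithStats(m)
    for a,b in zip(st[1:],ce[1:]):
        u,v=a[0]+a[2]/2-.5,a[1]+a[3]/2-.5;p=onz(c,u,v,.006)
        if 15<a[4]<900 and .4<p[0]<.6 and .05<p[1]<.3:print(n,a,p)
print(s['wrist_force'],s['tcp_pos'],s['clock'])
E
python3 w.py
```

```text
scene [330 242  88  44 382] [0.41457621 0.09947684 0.006     ]
scene [302 287  25  44 187] [0.59954137 0.10367538 0.006     ]
scene [350 297  16  14 108] [0.51510083 0.154627   0.006     ]
scene [357 305  11   9  45] [0.51611946 0.17087184 0.006     ]
side [282 156  68  25 302] [0.4352745  0.12646935 0.006     ]
side [361 159  14  21  63] [0.59394254 0.11004883 0.006     ]
[-0.70462189  0.51343971  6.32007379] [ 0.53616414 -0.01223828  0.05362635] 18.5
```

Call:
step_arm(increments="0 -0.3 -6 0 0 0 0;0 -0.3 -6 0 0 0 0;0 -0.3 -6 0 0 0 0;0 -0.3 -6 0 0 0 0;0 -0.3 -6 0 0 0 0")

```text
clock: 19.05
tcp_pos: [0.5348, -0.0408, 0.0536]
tcp_rot: [-2.163, 2.276, 0.0]
wrist_force: [-0.2, 4.9, 6.6]
grip_width: 0.27
```

Call:
step_arm(increments="0 -0.3 -5 0 0 0 0;0 0 0 0 0 0 0;0 0 0 0 0 0 0;0 0 0 0 0 0 0")

```text
clock: 19.45
tcp_pos: [0.5343, -0.047, 0.0536]
tcp_rot: [-2.163, 2.278, -0.001]
wrist_force: [0.3, 0.9, 7.0]
grip_width: 0.268
```

```bash
python3 w.py; python3 - <<'E'
from h import *
c,s=snap('scene','s9.png');c2,_=snap('side','d9.png')
o=np.hstack([cv2.resize(c['pixels'][220:370,290:440],(400,400),interpolation=cv2.INTER_CUBIC),cv2.resize(c2['pixels'][110:230,290:410],(400,400),interpolation=cv2.INTER_CUBIC)]);cv2.imwrite('pics/j.png',o)
E
```

```text
scene [331 242  87  43 340] [0.41265692 0.09918529 0.006     ]
scene [302 287  25  44 176] [0.59954137 0.10367538 0.006     ]
scene [341 286  18  16 183] [0.51287155 0.12455188 0.006     ]
side [282 161  53  20 178] [0.41173008 0.11626596 0.006     ]
side [363 160  12  19  51] [0.59699353 0.10982515 0.006     ]
side [336 163  11   9  59] [0.51392486 0.12550675 0.006     ]
[0.04173337 0.78240856 6.52229969] [ 0.53433624 -0.04706306  0.05364665] 19.5
```

View pics/j.png

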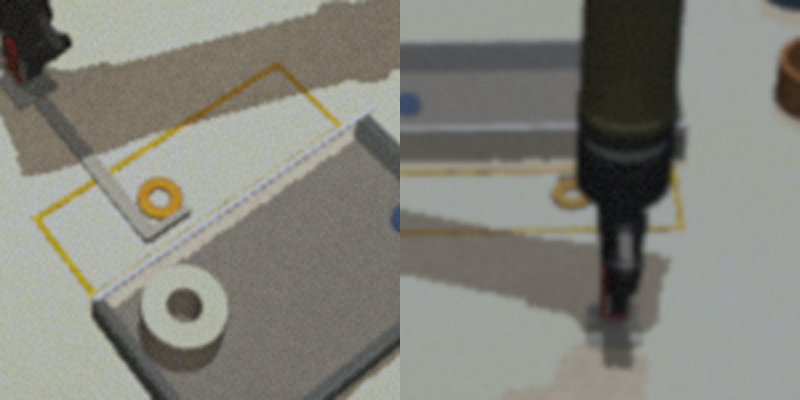

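Call:
step_arm(increments="0 0 0 -0 0 0 0;0 0 0 0.6 0 0 0;0 0 0 0 0 0 0", grip_force=20)

```text
clock: 19.95
tcp_pos: [0.5339, -0.0472, 0.0537]
tcp_rot: [2.163, -2.278, 0.001]
wrist_force: [0.6, 0.9, 3.5]
grip_width: 0.272
```

Call:
step_arm(increments="30 0 0 0 0 0 0;40 0 0 0 0 0 0;60 0 0 0 0 0 0;60 0 0 0 0 0 0;60 0 0 0 0 0 0")

```text
clock: 20.45
tcp_pos: [0.5337, -0.0464, 0.0534]
tcp_rot: [2.164, -2.277, -0.0]
wrist_force: [-0.8, 0.5, 0.3]
grip_width: 0.701
```

Call:
step_arm(increments="60 0 0 0 0 0 0;60 0 0 10 0 0 0;60 0 0 20 0 0 0;60 0 0 35 0 0 0;60 0 0 45 0 0 0")

```text
clock: 20.95
tcp_pos: [0.5326, -0.0465, 0.1641]
tcp_rot: [2.162, -2.276, -0.002]
wrist_force: [1.6, 0.7, 0.6]
grip_width: 0.699
```

Call:
step_arm(increments="60 0 0 40 0 0 0;60 0 0 0 0 0 0;60 0 0 0 0 0 0;60 0 0 0 0 0 0;60 0 0 0 0 0 0")

```text
clock: 21.45
tcp_pos: [0.5329, -0.0463, 0.2023]
tcp_rot: [2.163, -2.276, -0.002]
wrist_force: [0.5, -0.4, -0.5]
grip_width: 0.703
```

```bash
python3 w.py; python3 - <<'E'
from h import *
c,s=snap('scene','s10.png');c2,_=snap('wrist','w10.png')
o=np.hstack([cv2.resize(c['pixels'][190:370,260:440],(400,400),interpolation=cv2.INTER_CUBIC),cv2.resize(c2['pixels'],(400,250))[:]if 0 else cv2.resize(c2['pixels'][0:400,0:400],(400,400))]);cv2.imwrite('pics/k.png',o)
E
```

```text
scene [330 243  88  42 327] [0.41457621 0.09947684 0.006     ]
scene [302 286  25  45 184] [0.59880151 0.10271799 0.006     ]
scene [341 286  18  16 183] [0.51287155 0.12455188 0.006     ]
side [282 161  53  20 166] [0.41173008 0.11626596 0.006     ]
side [336 160  18   2  32] [0.52785697 0.15630603 0.006     ]
side [354 160  21  20  78] [0.58295249 0.10847286 0.006     ]
side [336 163  12   9  77] [0.51546047 0.12539401 0.006     ]
side [324 178  25   2  38] [0.49387848 0.07305224 0.006     ]
[-0.38184031  0.23263156  0.09197828] [ 0.53303675 -0.04633266  0.20237259] 21.5
```

View pics/k.png

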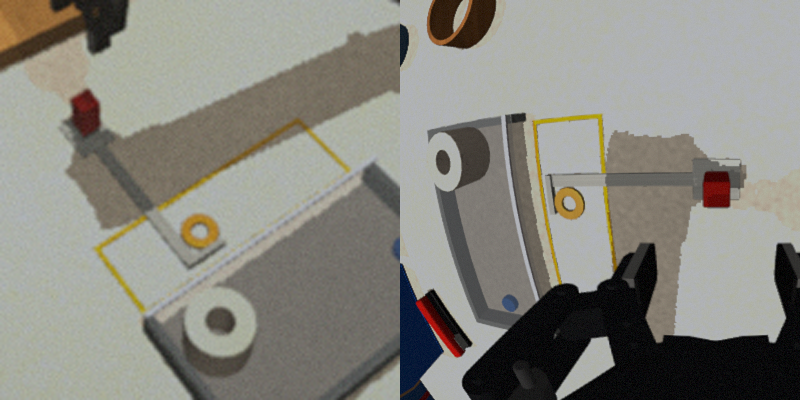

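The gripper is clear. The rake lies flat with its hook outside the shelf, the washer is mid-tape, and the cap and roll haven't moved. I'm handing in.

```bash
python3 -c "
from bench import manip
print(manip.finish_job())"
```

```text
the job is handed in; nothing more can be done
None
```

The washer is out in the taped rectangle and the rake lies flat on the bench clear of the shelf. I handed the job in at about 21.5 s, and the system gave no verdict.

**What I did:** I took the smaller red rake from the mailer by its grip, felt for the bench with it, and carried the hook over the washer. I lowered the hook into the gap behind the washer without feeling any contact with the back wall. I then dragged the washer out with the blade pressed at about 6–8.5 N, estimated from the wrist force, let go and raised the arm straight up.

**Last checks:**
- **Washer:** it sits at about (0.513–0.515, 0.125) m, or about 133 mm before the shelf's origin. The scene and side cameras agree to about 3 mm.
- **Rake:** it looks flat, and the hook point is about 113 mm before the shelf's origin, so outside the shelf.
- **Robot and bystanders:** the gripper was well above everything. The cap and label roll look unmoved; I did not measure the other bystanders at the end.

**What disagreed or went over:**
- **Camera readings:** the cameras differed by 3–8 mm on points under and near the shelf. I allowed for this in the lateral offset.
- **First press:** while feeling for the bench before the shelf, the force briefly reached about 18–19 N. That is above the 8 N aim but below the 30 N limit.

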